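# Set a lot of silver knife rests and its tape out for the catalogue photograph

### The job

Set this lot out for its catalogue photograph. Lay every silver knife rest across the cradle on the photo board, one in each groove (any groove), lowering it (no dropping) until it has settled in both notches before you let go. Also hook the end of the tape measure over the outside of the board's aluminium lip, back the case away along the lane against its spring until it stands on the board behind the brass stop and the spring holds its front against the stop, then push the lock button down, and leave the tape like that; do not disturb the dish, the sugar bowl or the tin of polish.

Things in the scene. Friction and masses are not known exactly. Their poses are not given: they have to be found in the camera images.
- board: fixed dark wooden photo board, 320 (x) x 220 (y) x 18 mm thick, origin at the centre of its underside, z up. The pale wooden cradle of five grooves stands across it about y = +50 mm; the tape's lane runs along x at y = -70 mm from the lip (+x end) to the -x end
- groove1 (a point): where the centre of a bar lies when settled in this V groove (axes as the board's; the bar runs along y, 44 mm above the counter; grooves are 54 mm apart in x, at board x = -128, -74, -20, 34, 88 mm). A groove is two 90 degree notches, 36 mm wide and 48 mm high at the top, each 10 mm thick, 27 mm either side of this point, 44 mm free between them for fingers. A bar can shift 8 mm along it
- groove2 (a point): where the centre of a bar lies when settled in this V groove (axes as the board's; the bar runs along y, 44 mm above the counter; grooves are 54 mm apart in x, at board x = -128, -74, -20, 34, 88 mm). A groove is two 90 degree notches, 36 mm wide and 48 mm high at the top, each 10 mm thick, 27 mm either side of this point, 44 mm free between them for fingers. A bar can shift 8 mm along it
- groove3 (a point): where the centre of a bar lies when settled in this V groove (axes as the board's; the bar runs along y, 44 mm above the counter; grooves are 54 mm apart in x, at board x = -128, -74, -20, 34, 88 mm). A groove is two 90 degree notches, 36 mm wide and 48 mm high at the top, each 10 mm thick, 27 mm either side of this point, 44 mm free between them for fingers. A bar can shift 8 mm along it
- groove4 (a point): where the centre of a bar lies when settled in this V groove (axes as the board's; the bar runs along y, 44 mm above the counter; grooves are 54 mm apart in x, at board x = -128, -74, -20, 34, 88 mm). A groove is two 90 degree notches, 36 mm wide and 48 mm high at the top, each 10 mm thick, 27 mm either side of this point, 44 mm free between them for fingers. A bar can shift 8 mm along it
- groove5 (a point): where the centre of a bar lies when settled in this V groove (axes as the board's; the bar runs along y, 44 mm above the counter; grooves are 54 mm apart in x, at board x = -128, -74, -20, 34, 88 mm). A groove is two 90 degree notches, 36 mm wide and 48 mm high at the top, each 10 mm thick, 27 mm either side of this point, 44 mm free between them for fingers. A bar can shift 8 mm along it
- lip (a point): aluminium lip at the board's +x end: upright strip 8 mm thick in x, 64 mm wide in y, 26 mm high above the board's top face; this point is the middle of the top edge of its OUTER face (board x = +160, y = -70 mm, flush with the board's end)
- stop_face (a point): fixed brass stop strip across the lane, 8 mm thick, 56 mm wide, 6 mm high above the board's top face, at a different place along the lane each time; this point is the middle of its face towards the board's -x end, 3 mm above the board's top; axes as the board's. The strip runs from here 8 mm towards the lip; the tape's case belongs on the other (-x) side, its front against this face
- rest1_mid (a point): silver knife rest: round bar 20 mm in diameter, 104 mm long along its x, with an X-shaped foot 12 mm thick, about 34 mm across, at each end: 80 mm of bare bar between. This point is the bar's centre, 15 mm above the counter when it stands there; 60 to 130 g. Three to five rests are present (None at the start: absent)
- rest2_mid (a point): silver knife rest: round bar 20 mm in diameter, 104 mm long along its x, with an X-shaped foot 12 mm thick, about 34 mm across, at each end: 80 mm of bare bar between. This point is the bar's centre, 15 mm above the counter when it stands there; 60 to 130 g. Three to five rests are present (None at the start: absent)
- rest3_mid (a point): silver knife rest: round bar 20 mm in diameter, 104 mm long along its x, with an X-shaped foot 12 mm thick, about 34 mm across, at each end: 80 mm of bare bar between. This point is the bar's centre, 15 mm above the counter when it stands there; 60 to 130 g. Three to five rests are present (None at the start: absent)
- rest4_mid (a point): silver knife rest: round bar 20 mm in diameter, 104 mm long along its x, with an X-shaped foot 12 mm thick, about 34 mm across, at each end: 80 mm of bare bar between. This point is the bar's centre, 15 mm above the counter when it stands there; 60 to 130 g. Three to five rests are present (None at the start: absent)
- rest5_mid (a point): silver knife rest: round bar 20 mm in diameter, 104 mm long along its x, with an X-shaped foot 12 mm thick, about 34 mm across, at each end: 80 mm of bare bar between. This point is the bar's centre, 15 mm above the counter when it stands there; 60 to 130 g. Three to five rests are present (None at the start: absent)
- tape_mid (a point): tape measure, upright black case 85 (x) x 44 (y) x 62 mm high, 0.4 kg; this point is its middle, 31 mm above its underside. The blade leaves the front (+x), underside 28 mm above the case's; a spring pulls it in with 1.6 N (in) to 2.6 N (200 mm out). In use the case stands in the lane, its x along the board's x towards the lip; the blade then passes 2 mm over the lip
- hook (a point): end hook of the blade: steel tab 26 mm wide, 3 mm thick, hanging down to 6 mm above the case's underside; this point is the middle of its inner face (towards the case), 12 mm above the case's underside, 25 mm ahead of the case's front when the blade is fully in. With the case raised 10 mm off the board, to pass the stop, it still overlaps the lip by 10 mm
- blade (a joint): how far the blade is drawn out, m: 0 fully in, 0.21 at most
- lock_top (a point): middle of the top of the lock button: grey, round, 20 mm in diameter, on the case's top, 26 mm ahead of the case's middle (its +x), standing 12 mm above the case's top when free
- lock (a joint): how far the lock button is down, m: 0 free; pushed down about 5 mm (4 to 8 N, then a firm stop) it brakes the blade and stays down by itself; pulled up it is free again
- dish: bystander: small open silver dish, 90 mm across, 40 mm high, origin under its centre
- sugar_bowl: bystander: lidded silver sugar bowl, 104 mm across, 100 mm high, origin under its centre
- polish: bystander: flat white tin of polish, 72 mm across, 36 mm high, origin under its centre
There are look-alikes about, which are no part of the job. What is shaped like the part that bears rest4_mid but brown or purple is not meant.

How it is judged:
By the outcome, as a careful person would: the job done as asked, in the order asked, and still so for the second after the job is handed in, with the robot touching nothing.
Of rest1, rest2, rest3, rest4, rest5 only 3 to 5 are there at a start; the rules pass over those that are not, and their reading is None.
At some moment in a run one of rest1, rest2, rest3, rest4, rest5 may be knocked a few centimetres aside while the robot is not near it.
It also fails if it takes over 210 s, if anything falls off the work surface, if the arm or the gripper's body presses on something with over 40 N, if the wrist force passes 120 N, or if a joint passes its speed limit or range.

### The arm

A 7-joint arm with a two-finger parallel gripper is mounted at the origin on the work surface. World frame = base frame: x ahead of the robot, y to its left, z up, the work surface at z = 0. Lengths are in m, angles in rad, forces in N, time in s.
With the tool pointing down it reaches from about 0.425 to 0.925 m from the base axis. Payload 6.8 kg.
Tool frame: the origin (TCP) lies midway between the tips of the shut fingers; the grasp point (between the pads) lies 19 mm behind it; z points along the fingers, y is the line along which they close (so a half turn about z gives the same grasp; the last joint's range is limited). The gripper opens to 85 mm and grips with 20 to 120 N. Pads are 22 mm wide; open, the fingers measure 114 mm over their backs; the gripper's body (76 mm by 85 mm) begins 54 mm behind the grasp point. The pads swing forward as they close: fully open they stand 13 mm farther back than shut.
Start: joints at [-1.29, 0.477, 0.022, 1.555, -0.011, 1.109, -0.083], TCP at [0.256, 0.625, 0.231] pointing down, gripper open.
Joint ranges: [-2.96, 2.96], [-0.34, 2.1], [-1.41, 1.46], [0.24, 2.44], [-1.37, 4.51], [0.17, 1.92], [-2.96, 2.96]. Speed limits (rad/s): [2.39, 2.39, 3.14, 3.14, 3.14, 3.14, 3.14].

### API

Orientations are given as a rotation vector (axis times angle).
In Python, from workcell import * gives the robot as it stands.
- The arm moves only by the tool send_rows, never from a script. Its argument "targets" is a list that holds one entry, the list of rows, each a list of 7 numbers: the shift along the tool's x, y, z in mm, then the turn, a rotation vector about the tool's x, y, z in units of 8 degrees (1.0 is 8 degrees), then the finger opening in mm, from 0 to 85.4. In form: [[[x, y, z, wx, wy, wz, hand], ...]]. A call has 1 to 12 rows; each row is the pose to reach, as a shift and turn from the pose commanded when the call began, along the tool's axes at that moment; what a row does not reach only later rows make up. A row lasts 1/10 s, in which the tool goes at most 50 mm and 8.59 degrees, less where a joint would pass 70% of its speed; a pose out of reach is approached as far as the arm can. A call with a gripper value outside its range is refused whole. The fingers move at their own pace and stop on an object; the grip force is fixed at half the most. Time passes only in rows, so rows that repeat a pose let the fingers close. It gives the time, the measured TCP pose, the force, the opening and the grip force at its end, in the units of the state.
- state(): the state, without advancing time (a new reading comes with each control period).
- get_image(name): name is "side" or "top"; returns a dict with "img" (384x512x3 uint8, blue, green, red), "z_map" (384x512 float32, m along the optical axis (not along the pixel's ray), 0 where there is no reading), "intrinsics" (3x3 intrinsics, pixels), "distortion" ([k1, k2, p1, p2, k3] as OpenCV has them; the pictures are not rectified), "pose" (4x4, takes a point from camera to world coordinates). Camera axes: x right, y down, z forward; pixel columns grow to the right and rows downward; lengths in m; the calibration is good to about 2 mm. A picture is of the moment at which its call begins.
- finish_job(): hands the job in; it is judged then, once.
The state is a dict: "time": time; "q": joint angles; "dq": joint speeds; "effort": joint torques, N m; "ee_pos": TCP position; "ee_rot": TCP orientation; "contact_force": force on the tool from outside, world axes, zero at the start; "ft_torque": the same for the moment, N m; "width": finger opening in m; "grasp_force": force on a finger pad.
Only numpy, scipy, OpenCV 4.12 (cv2) and the standard library are available. Lean on these libraries where they do the work, as an engineer would, in place of code of your own. Each camera call takes 0.05 s, during which the arm holds its last target. There are 200 camera calls.

## Working session

There is one attempt and no reset: what is moved stays moved. The work goes in short steps, Python scripts to look and compute and a tool call to move; the robot and the scene stay as the last step left them, time stands still between calls to the robot, and variables do not carry over. Pictures are saved under pics/ and viewed, at most 14 in all, crops included, and the job is handed in when it is done.

Besides the shell and the picture viewer there is one more tool, called as name(argument=value, ...) on one line, values as JSON. send_rows: Moves the arm, as the interface text tells. Its arguments: {"type":"object","properties":{"targets":{"type":"array","items":{"type":"array","items":{"type":"array","items":{"type":"number"}}}}},"required":["targets"]}

```bash
mkdir -p pics; cat > h.py <<'E'
from workcell import *
import numpy as np, cv2
from scipy.spatial.transform import Rotation as R
def cloud(d):
    z=d["z_map"]; K=np.array(d["intrinsics"]); D=np.array(d["distortion"])
    h,w=z.shape; u,v=np.meshgrid(np.arange(w),np.arange(h))
    p=cv2.undistortPoints(np.stack([u,v],-1).reshape(-1,1,2).astype(np.float64),K,D).reshape(h,w,2)
    c=np.dstack([p[...,0]*z,p[...,1]*z,z]); T=np.array(d["pose"])
    W=c@T[:3,:3].T+T[:3,3]; W[z==0]=np.nan
    return W
E
python3 - <<'E'
from h import *
s=state(); print({k:np.round(v,3) for k,v in s.items()})
for n in ("top","side"):
    d=get_image(n); cv2.imwrite(f"pics/{n}0.png",cv2.resize(d["img"],(800,600))); np.savez(f"{n}0.npz",**d)
    print(n,np.round(d["pose"],3).tolist(),np.round(d["intrinsics"],1).tolist(),d["distortion"])
E
```

```text
{'time': np.float64(0.0), 'q': array([-1.29 ,  0.478,  0.022,  1.556, -0.011,  1.109, -0.083]), 'dq': array([ 0.001, -0.001, -0.001,  0.002, -0.   , -0.   , -0.001]), 'effort': array([-0.0000e+00, -5.9646e+01,  1.6080e+00, -2.8119e+01,  1.3000e-02,
        1.0000e-02,  0.0000e+00]), 'ee_pos': array([0.256, 0.624, 0.23 ]), 'ee_rot': array([-6.070e-01, -3.082e+00,  3.000e-03]), 'contact_force': array([-0.035, -0.472, -0.337]), 'ft_torque': array([ 0.01 , -0.008,  0.005]), 'grasp_force': np.float64(0.0), 'width': np.float64(0.086)}
top [[0.022, -0.98, 0.2, 0.302], [-1.0, -0.023, -0.001, -0.043], [0.006, -0.2, -0.98, 1.398], [0.0, 0.0, 0.0, 1.0]] [[428.5, 0.0, 260.2], [0.0, 428.5, 191.4], [0.0, 0.0, 1.0]] [-0.01312357  0.          0.          0.          0.        ]
side [[0.921, -0.287, 0.265, 0.232], [-0.39, -0.651, 0.651, -0.85], [-0.014, -0.703, -0.711, 0.907], [0.0, 0.0, 0.0, 1.0]] [[405.8, 0.0, 259.7], [0.0, 405.8, 189.0], [0.0, 0.0, 1.0]] [-0.05386814  0.          0.          0.          0.        ]
```

View pics/top0.png

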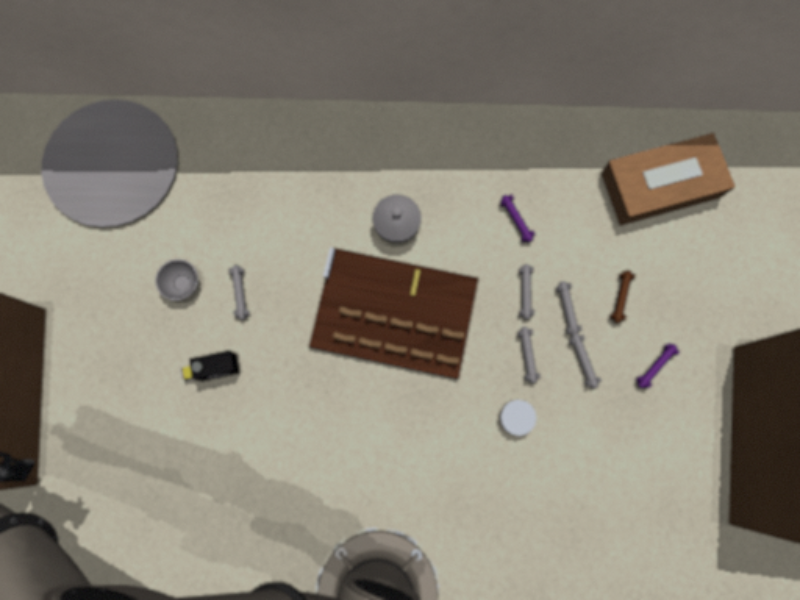

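View pics/side0.png

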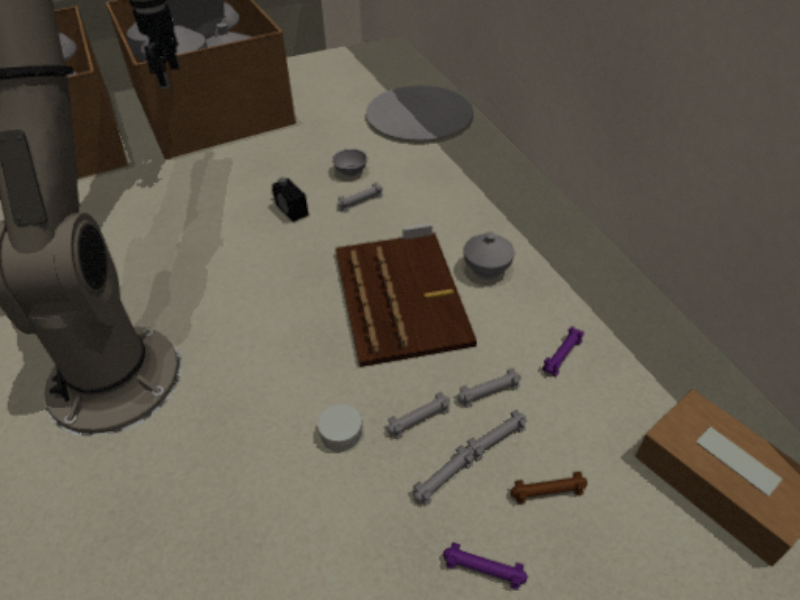

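The top view shows five silver rests at (239,293), (526,292), (529,355), (568,312) and (585,360). The tape is at (215,366) with its hook to the left. The board is at about (395,313), with the lip at the left end (330,263) and the stop at (416,283).

```bash
cat >> h.py <<'E'
def comps(d,lo,hi,extra=None,minpx=12):
    W=cloud(d); m=(W[...,2]>lo)&(W[...,2]<hi)
    if extra is not None: m&=extra
    m&=(W[...,0]>0.2)&(W[...,0]<0.95)&(abs(W[...,1])<0.75)
    n,l,st,_=cv2.connectedComponentsWithStats(m.astype(np.uint8),connectivity=8)
    return [(W[l==i],l==i) for i in range(1,n) if st[i,4]>=minpx]
def desc(P):
    r=cv2.minAreaRect((P[:,:2]*1000).astype(np.float32)); (cx,cy),(w,h),a=r
    if w<h: w,h,a=h,w,a+90
    return f"c=({cx:.1f},{cy:.1f}) L={w:.0f} W={h:.0f} ang={(a+90)%180-90:.1f} zmax={1e3*np.percentile(P[:,2],95):.0f}"
E
python3 - <<'E'
from h import *
for n in ("top","side"):
    d=dict(np.load(f"{n}0.npz")); W=cloud(d); img=d["img"]; hsv=cv2.cvtColor(img,cv2.COLOR_BGR2HSV)
    print(n,"table z",np.nanmedian(W[330:350,260:300,2]) if n=="top" else '')
    for P,l in comps(d,0.010,0.2):
        print(len(P),desc(P),"bgr",img[l].mean(0).round(),"mean",(P.mean(0)*1e3).round(1))
    y=(hsv[...,0]>20)&(hsv[...,0]<35)&(hsv[...,1]>140)&(hsv[...,2]>100)
    for P,l in comps(d,-.01,0.2,y,5): print(" yellow",len(P),desc(P),(P.mean(0)*1e3).round(1))
    b=(img.max(-1)<110)&(img[...,2]>1.5*img[...,0])
    for P,l in comps(d,.012,0.023,b,300): print(" brown",len(P),desc(P))
    for P,l in comps(d,.034,0.055,None,5): print(" high",len(P),desc(P),(P.mean(0)*1e3).round(1),img[l].mean(0).round())
E
```

```text
top table z -0.0013508827508055266
26 c=(934.3,736.0) L=28 W=26 ang=83.1 zmax=18 bgr [88. 86. 89.] mean [936.1 739.9  13.1]
426 c=(815.7,547.8) L=279 W=107 ang=-40.1 zmax=17 bgr [119. 117. 120.] mean [809.2 541.9  13. ]
3147 c=(860.5,-600.1) L=245 W=136 ang=-72.9 zmax=74 bgr [ 83. 106. 132.] mean [ 850.4 -591.9   64. ]
159 c=(803.0,721.6) L=138 W=43 ang=26.7 zmax=18 bgr [132. 131. 134.] mean [798.1 721.6  12.9]
756 c=(750.2,-20.3) L=101 W=99 ang=1.7 zmax=83 bgr [116. 115. 117.] mean [745.2 -20.   67.4]
225 c=(768.1,-279.7) L=114 W=28 ang=29.0 zmax=27 bgr [105.  59.  91.] mean [ 767.1 -279.    21.5]
14 c=(766.8,563.3) L=20 W=12 ang=46.7 zmax=15 bgr [136. 134. 137.] mean [766.8 564.7  11.9]
6359 c=(557.3,-19.4) L=321 W=221 ang=79.4 zmax=37 bgr [36. 50. 77.] mean [555.  -19.   18.4]
405 c=(611.8,437.9) L=88 W=85 ang=-86.0 zmax=41 bgr [100. 100. 102.] mean [616.8 445.   25.7]
237 c=(606.8,-297.4) L=119 W=29 ang=0.7 zmax=29 bgr [118. 119. 122.] mean [ 605.8 -296.6   21.6]
233 c=(590.7,310.1) L=118 W=28 ang=11.8 zmax=27 bgr [118. 118. 121.] mean [590.2 309.5  21.7]
235 c=(600.6,-502.0) L=1
[... 6230 characters left out ...]
65.5) L=17 W=9 ang=67.2 zmax=50 [471.4 -65.7  42.8] [ 51.  78. 101.]
 high 11 c=(519.4,-100.6) L=16 W=10 ang=80.0 zmax=50 [ 517.7 -102.6   45.8] [44. 67. 88.]
 high 8 c=(465.7,-89.9) L=14 W=7 ang=84.2 zmax=50 [464.8 -93.   46.2] [49. 74. 96.]
 high 41 c=(511.8,-140.7) L=42 W=10 ang=79.0 zmax=49 [ 512.7 -135.7   42.4] [49. 73. 96.]
 high 26 c=(460.6,-118.8) L=18 W=9 ang=66.8 zmax=49 [ 460.9 -118.4   42.5] [ 52.  78. 101.]
 high 11 c=(453.1,-143.0) L=18 W=9 ang=-65.7 zmax=50 [ 454.9 -146.7   46.6] [46. 70. 91.]
 high 521 c=(345.4,-273.4) L=71 W=70 ang=48.1 zmax=39 [ 344.2 -275.1   36.9] [131. 140. 138.]
 high 613 c=(798.1,-619.1) L=238 W=7 ang=-73.1 zmax=54 [ 800.6 -626.    44.6] [17. 29. 41.]
```

```bash
cat >> h.py <<'E'
def rel(s,goals):
    """goals: (x,y,z mm, closing-axis angle deg); prints shift/turn from the measured pose"""
    R0=R.from_rotvec(s["ee_rot"]).as_matrix(); p0=np.array(s["ee_pos"])*1e3
    for x,y,z,a in goals:
        c=[]
        for k in (0,180):
            t=np.radians(a+k); Y=np.array([np.cos(t),np.sin(t),0]); Z=np.array([0,0,-1.]); X=np.cross(Y,Z)
            c.append(R.from_matrix(R0.T@np.column_stack([X,Y,Z])).as_rotvec())
        w=min(c,key=np.linalg.norm); print(np.round(R0.T@(np.array([x,y,z])-p0),1),np.round(np.degrees(w)/8,2))
B=np.array([557.2,-19.1]); ya=np.radians(79.4)
def bw(x,y): return B+x*np.array([np.cos(ya),np.sin(ya)])+y*np.array([-np.sin(ya),np.cos(ya)])
def rests():
    for n in ("top","side"):
        d=get_image(n)
        for P,l in comps(d,0.010,0.07):
            b=d["img"][l].mean(0)
            if b.max()-b.min()<12 and 150<len(P)<950:
                r=cv2.minAreaRect((P[:,:2]*1e3).astype(np.float32)); L=max(r[1])
                if L<100 or min(r[1])>45: continue
                if L>150:
                    q=P[:,:2]; u=np.linalg.svd(q-np.array(r[0])/1e3,full_matrices=False)[2][0]
                    t=(q-np.array(r[0])/1e3)@u
                    print(n,"pair",desc(P)); print("   ",desc(P[t>0]),"|",desc(P[t<0]))
                else: print(n,desc(P))
E
python3 - <<'E'
from h import *
rests(); s=state(); rel(s,[(591.5,309,120,101.3),(591.5,309,5,101.3)])
E
```

```text
top c=(607.0,-297.2) L=119 W=31 ang=1.1 zmax=28
top c=(590.6,310.4) L=118 W=28 ang=12.4 zmax=28
top pair c=(517.9,-402.1) L=232 W=37 ang=15.8 zmax=29
    c=(462.3,-418.2) L=116 W=31 ang=19.6 zmax=28 | c=(574.0,-387.0) L=115 W=30 ang=12.5 zmax=29
top c=(472.7,-300.8) L=118 W=30 ang=9.3 zmax=28
side c=(592.1,307.7) L=120 W=32 ang=10.7 zmax=27
side c=(608.8,-296.2) L=118 W=30 ang=0.6 zmax=29
side c=(474.1,-299.6) L=119 W=30 ang=9.1 zmax=30
side pair c=(518.7,-399.9) L=234 W=37 ang=15.7 zmax=29
    c=(462.2,-417.0) L=116 W=29 ang=19.9 zmax=29 | c=(575.6,-385.4) L=117 W=31 ang=10.9 zmax=29
[-430.2 -164.4  110.9] [-0.01 -0.   -4.2 ]
[-430.2 -164.2  225.9] [-0.01 -0.   -4.2 ]
```

send_rows(targets=[[[-430,-164,110,0,0,-4.2,70],[-430,-164,110,0,0,-4.2,70],[-430,-164,110,0,0,-4.2,70],[-430,-164,110,0,0,-4.2,70],[-430,-164,110,0,0,-4.2,70],[-430,-164,110,0,0,-4.2,70],[-430,-164,110,0,0,-4.2,70],[-430,-164,110,0,0,-4.2,70],[-430,-164,110,0,0,-4.2,70],[-430,-164,110,0,0,-4.2,70],[-430,-164,110,0,0,-4.2,70],[-430,-164,110,0,0,-4.2,70]]])

```text
time: 1.4
ee_pos: [0.5914, 0.3098, 0.1209]
ee_rot: [0.308, -3.126, -0.0]
contact_force: [-0.1, 0.4, -0.4]
width: 0.0702
grasp_force: 0.0
```

send_rows(targets=[[[0,0,40,0,0,0,60],[0,0,80,0,0,0,50],[0,0,105,0,0,0,50],[0,0,115,0,0,0,50],[0,0,115,0,0,0,50],[0,0,115,0,0,0,8],[0,0,115,0,0,0,8],[0,0,115,0,0,0,8],[0,0,115,0,0,0,8],[0,0,115,0,0,0,8],[0,0,115,0,0,0,8],[0,0,115,0,0,0,8]]])

```text
time: 2.6
ee_pos: [0.5928, 0.3109, 0.0084]
ee_rot: [-0.31, 3.123, 0.003]
contact_force: [-1.4, -0.1, 7.3]
width: 0.0176
grasp_force: 58.7
```

```bash
python3 - <<'E'
from h import *
s=state(); print(s["ee_pos"],s["width"],s["grasp_force"])
g=[bw(x,50) for x in (-128,-74,-20,34,88)]; print(np.round(g,1))
rel(s,[(*g[4],130,79.4),(*g[4],34,79.4)])
E
```

```text
[0.59281417 0.31085144 0.00837372] 0.017554125631400398 58.711050152778625
[[ 484.5 -135.7]
 [ 494.4  -82.6]
 [ 504.4  -29.6]
 [ 514.3   23.5]
 [ 524.2   76.6]]
[ 112.9 -216.1 -122.3] [0.01 0.02 2.74]
[ 113.2 -216.2  -26.3] [0.01 0.02 2.74]
```

send_rows(targets=[[[0,0,0,0,0,0,40],[0,0,0,0,0,0,40],[0,0,0,0,0,0,40],[0,0,4,0,0,0,40],[0,0,4,0,0,0,40],[0,0,4,0,0,0,10],[0,0,4,0,0,0,10],[0,0,4,0,0,0,10],[0,0,4,0,0,0,10],[0,0,4,0,0,0,10]]])

```text
time: 3.6
ee_pos: [0.5916, 0.3099, 0.0023]
ee_rot: [-0.31, 3.126, 0.0]
contact_force: [-0.7, -0.5, 0.1]
width: 0.0179
grasp_force: 58.5
```

```bash
python3 - <<'E'
from h import *
s=state(); print(s["ee_pos"],s["ee_rot"],s["width"],s["grasp_force"],s["contact_force"])
d=get_image("side"); cv2.imwrite("pics/s1.png",cv2.resize(d["img"][80:180,150:280],(780,600)))
E
```

```text
[0.59160484 0.30986874 0.00231152] [-3.09826350e-01  3.12626563e+00  6.43420946e-05] 0.017927779314351664 58.52376937866211 [-0.70747256 -0.47483608  0.09867602]
```

View pics/s1.png

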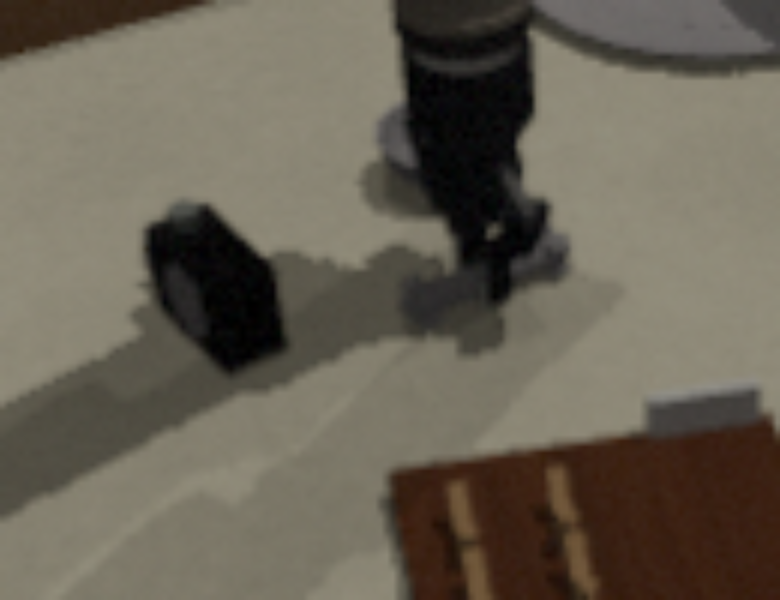

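send_rows(targets=[[[0,0,-40,0,0,0,10],[0,0,-80,0,0,0,10],[0,0,-110,0,0,0,10],[112,-216,-110,0,0,2.75,10],[112,-216,-110,0,0,2.75,10],[112,-216,-110,0,0,2.75,10],[112,-216,-110,0,0,2.75,10],[112,-216,-110,0,0,2.75,10],[112,-216,-110,0,0,2.75,10],[112,-216,-110,0,0,2.75,10],[112,-216,-80,0,0,2.75,10],[112,-216,-80,0,0,2.75,10]]])

```text
time: 4.85
ee_pos: [0.5224, 0.0775, 0.0799]
ee_rot: [-0.288, -3.124, 0.001]
contact_force: [-0.8, -0.2, -1.9]
width: 0.0179
grasp_force: 58.8
```

```bash
python3 - <<'E'
from h import *
s=state(); print(s["ee_pos"],s["width"],s["contact_force"])
rel(s,[(*bw(88,50),31,79.4)])
for n in ("top","side"):
    d=get_image(n)
    for P,l in comps(d,0.085,.13): 
        if len(P)<600 and abs(P[:,1].mean()-.077)<.15: print(n,len(P),desc(P),(P.mean(0)*1e3).round(),d["img"][l].mean(0).round())
    if n=="side": cv2.imwrite("pics/s2.png",cv2.resize(d["img"][100:250,180:380],(800,600)))
E
```

```text
[0.52238501 0.07754017 0.07994747] 0.017913332651036895 [-0.84860141 -0.22668274 -1.87366361]
[-2.2 -0.5 48.9] [-0.01 -0.03  0.01]
top 33 c=(752.2,-19.0) L=19 W=16 ang=1.4 zmax=100 [751. -19.  95.] [131. 129. 132.]
side 257 c=(523.1,69.6) L=118 W=35 ang=-9.9 zmax=111 [524.  70. 101.] [54. 57. 58.]
side 34 c=(751.0,-20.7) L=19 W=17 ang=-37.9 zmax=100 [750. -23.  95.] [82. 83. 86.]
```

View pics/s2.png

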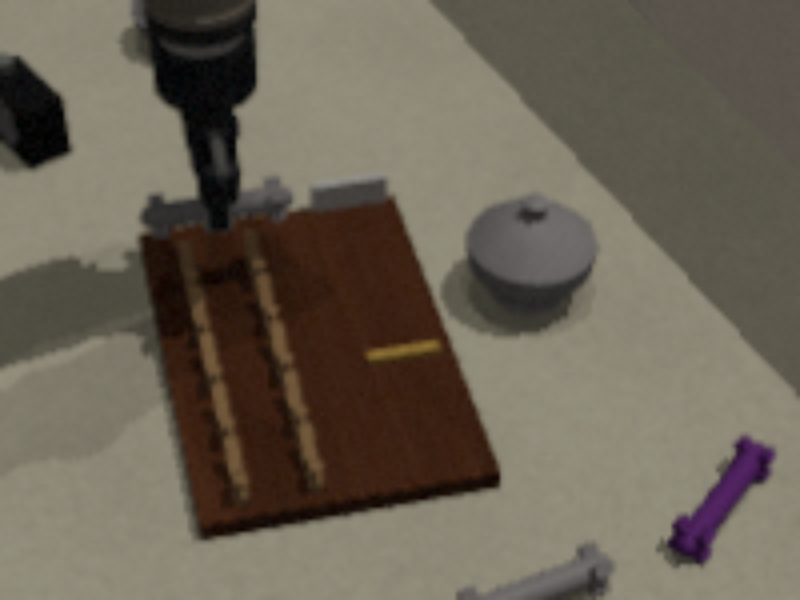

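send_rows(targets=[[[-2,0,25,0,0,0,10],[-2,0,32,0,0,0,10],[-2,0,38,0,0,0,10],[-2,0,42,0,0,0,10],[-2,0,45,0,0,0,10],[-2,0,47,0,0,0,10],[-2,0,48,0,0,0,10],[-2,0,49,0,0,0,10],[-2,0,50,0,0,0,10],[-2,0,50,0,0,0,10]]])

```text
time: 5.95
ee_pos: [0.5265, 0.0761, 0.0326]
ee_rot: [0.292, 3.127, 0.001]
contact_force: [0.4, 0.7, 1.4]
width: 0.0181
grasp_force: 59.0
```

send_rows(targets=[[[0,0,1,0,0,0,10],[0,0,2,0,0,0,10],[0,0,2,0,0,0,10],[0,0,2,0,0,0,10]]])

```text
time: 6.35
ee_pos: [0.5271, 0.0769, 0.0314]
ee_rot: [0.291, 3.126, 0.003]
contact_force: [-2.4, 2.5, 10.3]
width: 0.018
grasp_force: 60.2
```

send_rows(targets=[[[0,0,-1,0,0,0,10],[0,0,-1,0,0,0,36],[0,0,-1,0,0,0,36],[0,0,-1,0,0,0,36],[0,0,-30,0,0,0,36],[0,0,-70,0,0,0,36],[0,0,-110,0,0,0,36],[0,0,-110,0,0,0,36]]])

```text
time: 7.15
ee_pos: [0.5295, 0.076, 0.1451]
ee_rot: [0.293, 3.119, 0.005]
contact_force: [1.1, 0.5, -0.1]
width: 0.0359
grasp_force: 0.0
```

```bash
python3 - <<'E'
from h import *
for n in ("top","side"):
    d=get_image(n)
    for P,l in comps(d,0.05,.08): print(n,len(P),desc(P),(P.mean(0)*1e3).round(),d["img"][l].mean(0).round()) if len(P)<150 and abs(P[:,1].mean())<.3 else 0
rests()
s=state(); rel(s,[(608,-296.7,120,90.8),(608,-296.7,2.3,90.8)])
E
```

```text
top c=(607.4,-297.2) L=119 W=29 ang=1.1 zmax=28
top pair c=(518.0,-401.6) L=232 W=36 ang=15.5 zmax=29
    c=(461.9,-417.3) L=116 W=30 ang=19.6 zmax=29 | c=(574.0,-386.9) L=116 W=29 ang=11.7 zmax=29
top c=(472.7,-300.4) L=118 W=28 ang=8.6 zmax=28
side c=(608.0,-296.1) L=118 W=31 ang=0.1 zmax=30
side c=(473.4,-299.8) L=119 W=31 ang=10.8 zmax=30
side pair c=(519.6,-400.6) L=233 W=35 ang=15.7 zmax=29
    c=(462.7,-416.1) L=116 W=29 ang=20.4 zmax=29 | c=(576.2,-385.5) L=116 W=29 ang=12.1 zmax=30
[-150.4 -350.3   19.3] [-0.01 -0.01 -1.44]
[-150.6 -350.2  137. ] [-0.01 -0.01 -1.44]
```

send_rows(targets=[[[-150,-350,20,0,0,-1.4,50],[-150,-350,20,0,0,-1.4,50],[-150,-350,20,0,0,-1.4,50],[-150,-350,20,0,0,-1.4,50],[-150,-350,20,0,0,-1.4,50],[-150,-350,20,0,0,-1.4,50],[-150,-350,20,0,0,-1.4,50],[-150,-350,20,0,0,-1.4,50],[-150,-350,20,0,0,-1.4,50],[-150,-350,60,0,0,-1.4,50],[-150,-350,60,0,0,-1.4,50]]])

```text
time: 8.45
ee_pos: [0.6044, -0.2935, 0.0739]
ee_rot: [0.015, -3.131, -0.008]
contact_force: [-1.3, 0.6, -1.7]
width: 0.05
grasp_force: 0.0
```

```bash
python3 - <<'E'
from h import *
s=state(); rel(s,[(608,-296.7,2.3,90.6)])
d=get_image("side"); cv2.imwrite("pics/s3.png",cv2.resize(d["img"][130:290,180:380],(750,600)))
for n in ("top","side"):
    d=get_image(n)
    for P,l in comps(d,0.04,.075): print(n,len(P),desc(P),(P.mean(0)*1e3).round(),d["img"][l].mean(0).round()) if len(P)<200 and abs(P[:,1].mean()-.08)<.1 else 0
E
```

```text
[-4.3 -3.6 71.6] [ 0.04 -0.08 -0.01]
top 45 c=(655.2,120.4) L=64 W=8 ang=-11.2 zmax=47 [655. 120.  43.] [183. 177. 174.]
top 13 c=(543.7,32.6) L=13 W=8 ang=65.5 zmax=46 [544.  33.  43.] [ 72.  99. 127.]
top 12 c=(480.1,-9.4) L=10 W=9 ang=87.3 zmax=47 [481.  -9.  43.] [ 71.  99. 127.]
side 42 c=(654.3,121.3) L=59 W=15 ang=-11.8 zmax=48 [649. 122.  45.] [125. 132. 134.]
side 144 c=(716.9,-5.9) L=77 W=28 ang=63.6 zmax=74 [714. -16.  62.] [84. 86. 89.]
side 14 c=(545.0,32.9) L=16 W=9 ang=67.5 zmax=48 [545.  33.  45.] [ 56.  83. 107.]
side 15 c=(492.4,44.6) L=13 W=9 ang=71.4 zmax=50 [492.  44.  45.] [ 56.  84. 109.]
side 16 c=(534.6,-18.6) L=10 W=9 ang=-66.2 zmax=50 [535. -19.  46.] [ 56.  83. 108.]
side 13 c=(481.2,-9.1) L=13 W=6 ang=69.7 zmax=49 [481. -10.  45.] [ 61.  90. 116.]
```

View pics/s3.png

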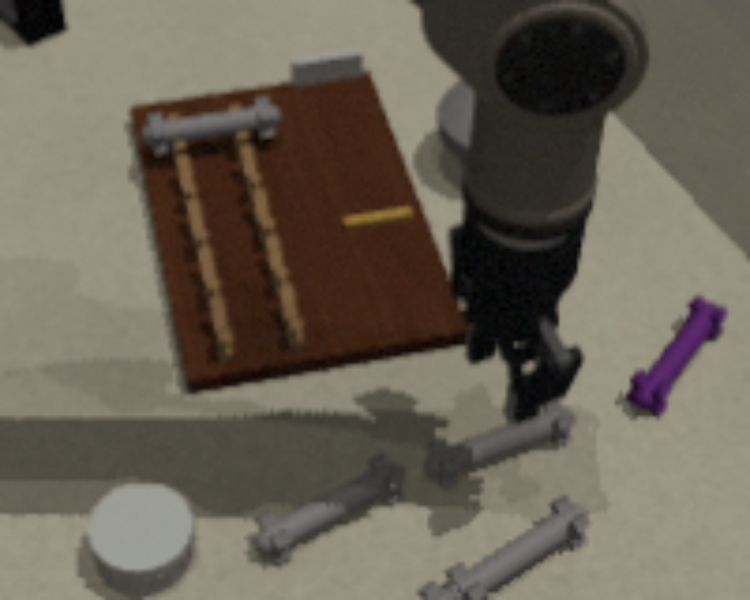

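send_rows(targets=[[[0,0,0,0,0,0,50],[0,0,0,0,0,0,50]]])

```text
time: 8.8
ee_pos: [0.6095, -0.2961, 0.0818]
ee_rot: [-0.015, 3.14, -0.001]
contact_force: [-0.4, 0.6, 0.4]
width: 0.0498
grasp_force: 0.0
```

```bash
python3 - <<'E'
from h import *
s=state(); rel(s,[(608,-296.7,2.3,90.6)])
E
```

```text
[ 1.7 -0.6 79.5] [-0.01  0.01 -0.01]
```

send_rows(targets=[[[2,0,45,0,0,0,50],[2,0,70,0,0,0,50],[2,0,79,0,0,0,50],[2,0,79,0,0,0,50],[2,0,79,0,0,0,10],[2,0,79,0,0,0,10],[2,0,79,0,0,0,10],[2,0,79,0,0,0,10],[2,0,79,0,0,0,10],[2,0,79,0,0,0,10]]])

```text
time: 9.8
ee_pos: [0.6081, -0.2967, 0.0032]
ee_rot: [-0.014, 3.138, -0.002]
contact_force: [-1.1, -0.3, 6.8]
width: 0.0181
grasp_force: 58.6
```

```bash
python3 - <<'E'
from h import *
s=state(); print(s["ee_pos"]);g=bw(34,50); rel(s,[(*g,130,79.4),(*g,31,79.4)])
E
```

```text
[ 0.6081154  -0.29667951  0.00323864]
[  90.5  320.9 -127.4] [-0.01  0.02  1.39]
[ 90.8 321.  -28.4] [-0.01  0.02  1.39]
```

send_rows(targets=[[[0,0,-45,0,0,0,10],[0,0,-90,0,0,0,10],[0,0,-110,0,0,0,10],[90,321,-110,0,0,1.4,10],[90,321,-110,0,0,1.4,10],[90,321,-110,0,0,1.4,10],[90,321,-110,0,0,1.4,10],[90,321,-110,0,0,1.4,10],[90,321,-110,0,0,1.4,10],[90,321,-110,0,0,1.4,10],[90,321,-110,0,0,1.4,10],[90,321,-110,0,0,1.4,10]]])

```text
time: 11.0
ee_pos: [0.5138, 0.0247, 0.1117]
ee_rot: [0.289, 3.128, 0.0]
contact_force: [0.4, -1.0, -1.2]
width: 0.0178
grasp_force: 58.9
```

send_rows(targets=[[[0,0,20,0,0,0,10],[0,0,35,0,0,0,10],[0,0,35,0,0,0,10],[0,0,35,0,0,0,10]]])

```text
time: 11.4
ee_pos: [0.5141, 0.0226, 0.0765]
ee_rot: [-0.296, -3.128, 0.001]
contact_force: [0.2, 0.6, -1.2]
width: 0.0179
grasp_force: 58.9
```

```bash
python3 - <<'E'
from h import *
s=state(); print(s["width"]); rel(s,[(*bw(34,50),31,79.4)])
for n in ("top","side"):
    d=get_image(n)
    for P,l in comps(d,0.06,.13): 
        if len(P)<600 and abs(P[:,1].mean()-.02)<.15: print(n,len(P),desc(P))
E
```

```text
0.017917909007363654
[-0.1  1.  45.5] [-0.   -0.   -0.03]
top 542 c=(750.8,-18.9) L=93 W=90 ang=-61.6 zmax=92
side 455 c=(747.9,-22.8) L=97 W=85 ang=-40.4 zmax=93
side 298 c=(517.3,34.3) L=117 W=105 ang=-8.8 zmax=109
```

send_rows(targets=[[[0,1,20,0,0,0,10],[0,1,32,0,0,0,10],[0,1,38,0,0,0,10],[0,1,41,0,0,0,10],[0,1,43,0,0,0,10],[0,1,45,0,0,0,10],[0,1,47,0,0,0,10],[0,1,48,0,0,0,10],[0,1,49,0,0,0,10],[0,1,49,0,0,0,10]]])

```text
time: 12.5
ee_pos: [0.5144, 0.0246, 0.0321]
ee_rot: [0.294, 3.127, 0.002]
contact_force: [-17.6, -2.4, 56.3]
width: 0.0177
grasp_force: 65.2
```

send_rows(targets=[[[0,0,-2,0,0,0,10],[0,0,-3,0,0,0,10],[0,0,-3,0,0,0,36],[0,0,-3,0,0,0,36],[0,0,-3,0,0,0,36],[0,0,-40,0,0,0,36],[0,0,-80,0,0,0,36],[0,0,-100,0,0,0,50],[0,0,-100,0,0,0,50]]])

```text
time: 13.4
ee_pos: [0.5162, 0.0255, 0.1301]
ee_rot: [0.292, 3.122, 0.003]
contact_force: [0.3, 0.6, 0.1]
width: 0.0501
grasp_force: 0.0
```

```bash
python3 - <<'E'
from h import *
rests()
s=state(); print(s["ee_pos"]); rel(s,[(473,-300,100,99.6)])
E
```

```text
top pair c=(518.0,-401.8) L=232 W=37 ang=16.5 zmax=29
    c=(462.4,-418.1) L=116 W=31 ang=21.1 zmax=28 | c=(574.0,-386.0) L=115 W=30 ang=11.8 zmax=29
top c=(472.7,-301.6) L=119 W=29 ang=9.0 zmax=29
side c=(473.6,-300.6) L=119 W=32 ang=10.8 zmax=30
side pair c=(519.9,-400.2) L=234 W=36 ang=15.7 zmax=29
    c=(463.7,-417.2) L=117 W=29 ang=19.2 zmax=29 | c=(576.5,-384.8) L=117 W=31 ang=12.3 zmax=30
[0.51396028 0.02524629 0.12720032]
[ -19.9 -327.2   27.1] [ 0.    0.   -2.53]
```

send_rows(targets=[[[-20,-327,0,0,0,-2.5,50],[-20,-327,0,0,0,-2.5,50],[-20,-327,0,0,0,-2.5,50],[-20,-327,0,0,0,-2.5,50],[-20,-327,0,0,0,-2.5,50],[-20,-327,0,0,0,-2.5,50],[-20,-327,10,0,0,-2.5,50],[-20,-327,50,0,0,-2.5,50],[-20,-327,70,0,0,-2.5,50],[-20,-327,70,0,0,-2.5,50],[-20,-327,70,0,0,-2.5,50],[-20,-327,70,0,0,-2.5,50]]])

```text
time: 14.7
ee_pos: [0.4737, -0.3, 0.058]
ee_rot: [-0.256, 3.13, -0.001]
contact_force: [-0.1, -0.4, -0.0]
width: 0.0498
grasp_force: 0.0
```

```bash
python3 - <<'E'
from h import *
s=state(); rel(s,[(473,-300.5,2.3,99.6)])
E
```

```text
[ 0.8 -0.3 55.7] [-0.    0.01 -0.03]
```

send_rows(targets=[[[1,0,40,0,0,0,50],[1,0,56,0,0,0,50],[1,0,56,0,0,0,50],[1,0,56,0,0,0,10],[1,0,56,0,0,0,10],[1,0,56,0,0,0,10],[1,0,56,0,0,0,10],[1,0,56,0,0,0,10],[1,0,56,0,0,0,10]]])

```text
time: 15.6
ee_pos: [0.4733, -0.3007, 0.0029]
ee_rot: [-0.255, 3.129, -0.002]
contact_force: [-0.6, 0.5, 6.6]
width: 0.018
grasp_force: 58.6
```

```bash
python3 - <<'E'
from h import *
s=state(); print(s["ee_pos"]);g=bw(-20,50); rel(s,[(*g,110,79.4),(*g,75,79.4)])
E
```

```text
[ 0.47332885 -0.30066258  0.00294064]
[ -74.8  262.3 -107.3] [-0.01  0.02  2.49]
[-74.7 262.4 -72.3] [-0.01  0.02  2.49]
```

send_rows(targets=[[[0,0,-45,0,0,0,10],[0,0,-90,0,0,0,10],[0,0,-110,0,0,0,10],[-75,262,-110,0,0,2.5,10],[-75,262,-110,0,0,2.5,10],[-75,262,-110,0,0,2.5,10],[-75,262,-110,0,0,2.5,10],[-75,262,-110,0,0,2.5,10],[-75,262,-110,0,0,2.5,10],[-75,262,-110,0,0,2.5,10],[-75,262,-110,0,0,2.5,10],[-75,262,-73,0,0,2.5,10]]])

```text
time: 16.8
ee_pos: [0.5076, -0.0309, 0.0778]
ee_rot: [0.294, 3.118, 0.002]
contact_force: [1.8, -0.1, -0.9]
width: 0.018
grasp_force: 58.9
```

send_rows(targets=[[[0,0,0,0,0,0,10],[0,0,0,0,0,0,10],[0,0,0,0,0,0,10]]])

```text
time: 17.1
ee_pos: [0.5042, -0.0304, 0.0754]
ee_rot: [0.295, 3.126, -0.0]
contact_force: [0.5, 0.4, -0.4]
width: 0.0178
grasp_force: 58.9
```

```bash
python3 - <<'E'
from h import *
s=state(); print(s["width"]); rel(s,[(*bw(-20,50),32,79.4)])
E
```

```text
0.017796931036037945
[ 0.   0.9 43.4] [ 0.    0.01 -0.02]
```

send_rows(targets=[[[0,1,20,0,0,0,10],[0,1,30,0,0,0,10],[0,1,36,0,0,0,10],[0,1,39,0,0,0,10],[0,1,41,0,0,0,10],[0,1,42,0,0,0,10],[0,1,43,0,0,0,10],[0,1,44,0,0,0,10],[0,1,45,0,0,0,10],[0,1,45,0,0,0,10]]])

```text
time: 18.1
ee_pos: [0.5042, -0.0285, 0.0321]
ee_rot: [0.293, 3.127, 0.002]
contact_force: [-10.3, 0.7, 33.7]
width: 0.0181
grasp_force: 62.8
```

Settled; release, then go for the next one (at about 575,-386).

send_rows(targets=[[[0,0,-1,0,0,0,10],[0,0,-2,0,0,0,10],[0,0,-2,0,0,0,36],[0,0,-2,0,0,0,36],[0,0,-2,0,0,0,36],[0,0,-40,0,0,0,36],[0,0,-80,0,0,0,36],[0,0,-100,0,0,0,50],[0,0,-100,0,0,0,50]]])

```text
time: 19.0
ee_pos: [0.506, -0.0284, 0.1321]
ee_rot: [0.292, 3.122, 0.002]
contact_force: [-0.8, -0.2, 0.3]
width: 0.0502
grasp_force: 0.0
```

```bash
python3 - <<'E'
from h import *
rests()
s=state(); print(s["ee_pos"]); rel(s,[(575.2,-385.8,60,102)])
E
```

```text
top pair c=(517.7,-401.6) L=231 W=37 ang=16.4 zmax=28
    c=(462.0,-417.3) L=116 W=31 ang=20.6 zmax=28 | c=(573.9,-386.6) L=115 W=29 ang=12.4 zmax=29
side pair c=(518.5,-400.9) L=234 W=37 ang=15.5 zmax=29
    c=(461.1,-416.2) L=116 W=31 ang=20.8 zmax=29 | c=(574.9,-385.4) L=117 W=31 ang=11.9 zmax=30
[ 0.50381938 -0.02825593  0.12922499]
[-136.3 -338.2   69.2] [ 0.    0.   -2.83]
```

send_rows(targets=[[[-136,-338,0,0,0,-2.8,50],[-136,-338,0,0,0,-2.8,50],[-136,-338,0,0,0,-2.8,50],[-136,-338,0,0,0,-2.8,50],[-136,-338,0,0,0,-2.8,50],[-136,-338,0,0,0,-2.8,50],[-136,-338,10,0,0,-2.8,50],[-136,-338,50,0,0,-2.8,50],[-136,-338,70,0,0,-2.8,50],[-136,-338,70,0,0,-2.8,50],[-136,-338,70,0,0,-2.8,50],[-136,-338,70,0,0,-2.8,50]]])

```text
time: 20.3
ee_pos: [0.5758, -0.3852, 0.0603]
ee_rot: [-0.323, 3.124, -0.001]
contact_force: [0.0, -0.1, 0.5]
width: 0.0497
grasp_force: 0.0
```

```bash
python3 - <<'E'
from h import *
s=state(); rel(s,[(574.8,-386,2.3,102.2)])
E
```

```text
[ 1.2 -0.5 58. ] [-0.    0.01 -0.05]
```

send_rows(targets=[[[1,-1,40,0,0,0,50],[1,-1,58,0,0,0,50],[1,-1,58,0,0,0,50],[1,-1,58,0,0,0,10],[1,-1,58,0,0,0,10],[1,-1,58,0,0,0,10],[1,-1,58,0,0,0,10],[1,-1,58,0,0,0,10],[1,-1,58,0,0,0,10]]])

```text
time: 21.2
ee_pos: [0.5753, -0.3876, 0.0031]
ee_rot: [-0.321, 3.123, -0.003]
contact_force: [-0.2, 0.0, 7.0]
width: 0.0179
grasp_force: 58.9
```

```bash
python3 - <<'E'
from h import *
s=state(); print(s["ee_pos"]);g=bw(-74,50); rel(s,[(*g,110,79.4),(*g,75,79.4)])
E
```

```text
[ 0.57525528 -0.38764493  0.00310171]
[  16.9  314.9 -107.5] [-0.01  0.02  2.79]
[ 17.  314.9 -72.5] [-0.01  0.02  2.79]
```

send_rows(targets=[[[0,0,-35,0,0,0,10],[0,0,-80,0,0,0,10],[0,0,-110,0,0,0,10],[17,315,-110,0,0,2.8,10],[17,315,-110,0,0,2.8,10],[17,315,-110,0,0,2.8,10],[17,315,-110,0,0,2.8,10],[17,315,-110,0,0,2.8,10],[17,315,-110,0,0,2.8,10],[17,315,-110,0,0,2.8,10],[17,315,-110,0,0,2.8,10],[17,315,-73,0,0,2.8,10]]])

```text
time: 22.4
ee_pos: [0.4977, -0.0823, 0.0778]
ee_rot: [0.29, 3.118, 0.001]
contact_force: [1.4, -0.4, -1.3]
width: 0.0175
grasp_force: 59.0
```

send_rows(targets=[[[0,0,0,0,0,0,10],[0,0,0,0,0,0,10],[0,0,0,0,0,0,10]]])

```text
time: 22.7
ee_pos: [0.4941, -0.083, 0.0753]
ee_rot: [0.295, 3.126, -0.0]
contact_force: [0.1, -0.5, -1.5]
width: 0.018
grasp_force: 59.0
```

```bash
python3 - <<'E'
from h import *
s=state(); print(s["width"]); rel(s,[(*bw(-74,50),32,79.4)])
rests()
E
```

```text
0.017957144055557917
[-0.2  0.5 43.3] [-0.    0.01 -0.02]
top c=(463.6,-416.9) L=119 W=31 ang=21.6 zmax=29
side c=(463.5,-416.3) L=118 W=31 ang=20.6 zmax=29
```

send_rows(targets=[[[0,0,20,0,0,0,10],[0,0,30,0,0,0,10],[0,0,36,0,0,0,10],[0,0,39,0,0,0,10],[0,0,41,0,0,0,10],[0,0,42,0,0,0,10],[0,0,43,0,0,0,10],[0,0,44,0,0,0,10],[0,0,45,0,0,0,10],[0,0,45,0,0,0,10]]])

```text
time: 23.8
ee_pos: [0.494, -0.0817, 0.0322]
ee_rot: [0.293, 3.127, 0.003]
contact_force: [-10.2, 3.7, 35.1]
width: 0.018
grasp_force: 63.1
```

send_rows(targets=[[[0,0,-1,0,0,0,10],[0,0,-2,0,0,0,10],[0,0,-2,0,0,0,36],[0,0,-2,0,0,0,36],[0,0,-2,0,0,0,36],[0,0,-40,0,0,0,36],[0,0,-80,0,0,0,36],[0,0,-100,0,0,0,50],[0,0,-100,0,0,0,50]]])

```text
time: 24.7
ee_pos: [0.4955, -0.0823, 0.132]
ee_rot: [0.292, 3.122, 0.001]
contact_force: [-0.6, 0.1, -0.1]
width: 0.0503
grasp_force: 0.0
```

```bash
python3 - <<'E'
from h import *
rests()
s=state(); print(s["ee_pos"]); rel(s,[(463.5,-416.6,60,111)])
E
```

```text
top c=(463.7,-417.1) L=119 W=30 ang=20.8 zmax=28
side c=(463.2,-416.4) L=118 W=28 ang=19.6 zmax=29
[ 0.49340047 -0.08188375  0.12918684]
[ -32.6 -334.5   69.1] [ 0.    0.   -3.96]
```

send_rows(targets=[[[-33,-334,0,0,0,-3.9,50],[-33,-334,0,0,0,-3.9,50],[-33,-334,0,0,0,-3.9,50],[-33,-334,0,0,0,-3.9,50],[-33,-334,0,0,0,-3.9,50],[-33,-334,0,0,0,-3.9,50],[-33,-334,10,0,0,-3.9,50],[-33,-334,50,0,0,-3.9,50],[-33,-334,70,0,0,-3.9,50],[-33,-334,70,0,0,-3.9,50],[-33,-334,70,0,0,-3.9,50],[-33,-334,70,0,0,-3.9,50]]])

```text
time: 26.0
ee_pos: [0.4646, -0.4165, 0.0601]
ee_rot: [-0.56, 3.09, -0.001]
contact_force: [0.3, -0.2, 0.7]
width: 0.0501
grasp_force: 0.0
```

```bash
python3 - <<'E'
from h import *
s=state(); rel(s,[(463.5,-416.8,2.3,110.5)])
E
```

```text
[ 1.2  0.2 57.8] [-0.01  0.01  0.01]
```

send_rows(targets=[[[1,0,40,0,0,0,50],[1,0,58,0,0,0,50],[1,0,58,0,0,0,50],[1,0,58,0,0,0,10],[1,0,58,0,0,0,10],[1,0,58,0,0,0,10],[1,0,58,0,0,0,10],[1,0,58,0,0,0,10],[1,0,58,0,0,0,10]]])

```text
time: 26.9
ee_pos: [0.4643, -0.4176, 0.0032]
ee_rot: [-0.559, 3.089, -0.004]
contact_force: [-1.0, 0.7, 7.3]
width: 0.0181
grasp_force: 58.7
```

```bash
python3 - <<'E'
from h import *
s=state(); print(s["ee_pos"]);g=bw(-128,50); rel(s,[(*g,110,79.4),(*g,75,79.4)])
E
```

```text
[ 0.46427102 -0.4176065   0.00320612]
[-118.   256.6 -107.3] [-0.02  0.02  3.89]
[-117.9  256.7  -72.3] [-0.02  0.02  3.89]
```

send_rows(targets=[[[0,0,-35,0,0,0,10],[0,0,-80,0,0,0,10],[0,0,-110,0,0,0,10],[-118,256,-110,0,0,3.9,10],[-118,256,-110,0,0,3.9,10],[-118,256,-110,0,0,3.9,10],[-118,256,-110,0,0,3.9,10],[-118,256,-110,0,0,3.9,10],[-118,256,-110,0,0,3.9,10],[-118,256,-110,0,0,3.9,10],[-118,256,-110,0,0,3.9,10],[-118,256,-73,0,0,3.9,10]]])

```text
time: 28.1
ee_pos: [0.4878, -0.1377, 0.0778]
ee_rot: [0.294, 3.118, -0.001]
contact_force: [1.0, 0.8, -1.1]
width: 0.0176
grasp_force: 58.8
```

send_rows(targets=[[[0,0,0,0,0,0,10],[0,0,0,0,0,0,10],[0,0,0,0,0,0,10]]])

```text
time: 28.4
ee_pos: [0.4842, -0.1368, 0.0754]
ee_rot: [0.295, 3.126, -0.001]
contact_force: [0.1, 0.0, -0.4]
width: 0.0176
grasp_force: 58.8
```

```bash
python3 - <<'E'
from h import *
s=state(); print(s["width"]); rel(s,[(*bw(-128,50),32,79.4)])
E
```

```text
0.017572201509700798
[-0.   1.1 43.4] [-0.    0.01 -0.02]
```

send_rows(targets=[[[0,1,20,0,0,0,10],[0,1,30,0,0,0,10],[0,1,36,0,0,0,10],[0,1,39,0,0,0,10],[0,1,41,0,0,0,10],[0,1,42,0,0,0,10],[0,1,43,0,0,0,10],[0,1,44,0,0,0,10],[0,1,45,0,0,0,10],[0,1,45,0,0,0,10]]])

```text
time: 29.4
ee_pos: [0.4843, -0.1348, 0.0323]
ee_rot: [0.293, 3.127, 0.002]
contact_force: [-10.3, 3.7, 38.1]
width: 0.0179
grasp_force: 63.1
```

send_rows(targets=[[[0,0,-1,0,0,0,10],[0,0,-2,0,0,0,10],[0,0,-2,0,0,0,36],[0,0,-2,0,0,0,36],[0,0,-2,0,0,0,36],[0,0,-40,0,0,0,36],[0,0,-80,0,0,0,36],[0,0,-120,0,0,0,70],[0,0,-150,0,0,0,70],[0,0,-150,0,0,0,70]]])

```text
time: 30.4
ee_pos: [0.4867, -0.1352, 0.1832]
ee_rot: [0.292, 3.12, 0.0]
contact_force: [0.6, -0.3, -0.3]
width: 0.0701
grasp_force: 0.0
```

```bash
python3 - <<'E'
from h import *
s=state(); print(s["ee_pos"])
for n in ("top","side"):
    d=get_image(n); img=d["img"]; hsv=cv2.cvtColor(img,cv2.COLOR_BGR2HSV); W=cloud(d)
    # tape top face (z 55..66), button (z>66)
    box=(abs(W[...,0]-.43)<.1)&(abs(W[...,1]-.345)<.1)
    for lo,hi in((.056,.067),(.068,.085),(.004,.085)):
        for P,l in comps(d,lo,hi,box,6): print(n,lo,len(P),desc(P),(P.mean(0)*1e3).round(1))
    y=(hsv[...,0]>18)&(hsv[...,0]<36)&(hsv[...,1]>110)
    for P,l in comps(d,-.01,.2,y,6): print(n,"yel",len(P),desc(P),(P.mean(0)*1e3).round(1), "z",(P[:,2].min()*1e3).round(),(P[:,2].max()*1e3).round(), hsv[l].mean(0).round())
    b=(abs(W[...,0]-.65)<.15)
    for P,l in comps(d,.019,.032,b&y,4): print("stop",desc(P))
d=get_image("top"); i1=d["img"]; d=get_image("side"); i2=d["img"]
a=cv2.resize(i1[210:260,100:180],(640,400)); c=cv2.resize(i2[130:240,200:310],(400,400))
cv2.imwrite("pics/t1.png",cv2.resize(np.hstack([a[:, :400],c]),(800,400)))
E
```

```text
[ 0.48667272 -0.1351929   0.18318605]
top 0.056 326 c=(433.0,343.2) L=85 W=45 ang=-75.4 zmax=65 [433.8 339.9  60.7]
top 0.068 31 c=(426.8,368.6) L=19 W=16 ang=87.0 zmax=77 [426.7 369.2  71.9]
top 0.004 544 c=(431.5,356.9) L=117 W=54 ang=-83.8 zmax=70 [430.  344.6  52.1]
top yel 76 c=(620.8,-60.6) L=60 W=14 ang=-10.2 zmax=27 [620.6 -60.5  20.6] z 10.0 28.0 [ 23. 132. 137.]
top yel 39 c=(419.6,394.8) L=29 W=21 ang=-84.4 zmax=60 [418.3 398.6  32.4] z 10.0 64.0 [ 27. 148. 161.]
stop c=(619.4,-61.3) L=57 W=14 ang=-15.2 zmax=27
side 0.056 169 c=(434.5,341.2) L=85 W=43 ang=-79.2 zmax=65 [434.  336.2  61.7]
side 0.068 19 c=(431.7,368.5) L=23 W=19 ang=36.7 zmax=76 [429.4 366.2  73.5]
side 0.004 435 c=(440.7,356.8) L=122 W=65 ang=-82.8 zmax=66 [432.  328.4  44.5]
side yel 49 c=(622.1,-61.3) L=55 W=10 ang=-5.2 zmax=29 [622.8 -61.2  24.3] z 19.0 29.0 [ 20. 164. 118.]
stop c=(622.1,-61.3) L=55 W=10 ang=-5.2 zmax=29
```

View pics/t1.png

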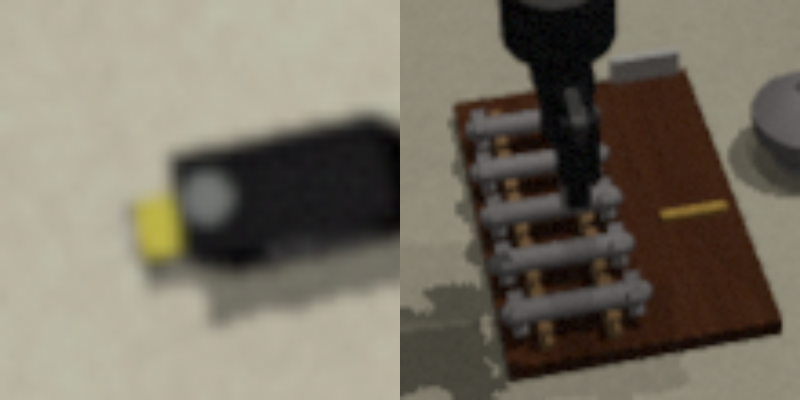

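All five rests lie in the cradle, the last one at (570,300). In the left crop the tape's hook is at (158,228) and its button at (210,195).

```bash
python3 - <<'E'
from h import *
s=state(); print(np.round(s["q"],2))
rel(s,[(433.5,342.3,120,13.5)])
E
```

```text
[-0.18  0.27  0.39  2.04 -0.13  0.86  1.66]
[136.8 459.2  58.3] [-0.01 -0.01  8.23]
```

send_rows(targets=[[[137,459,0,0,0,8.2,70],[137,459,0,0,0,8.2,70],[137,459,0,0,0,8.2,70],[137,459,0,0,0,8.2,70],[137,459,0,0,0,8.2,70],[137,459,0,0,0,8.2,70],[137,459,0,0,0,8.2,70],[137,459,0,0,0,8.2,70],[137,459,0,0,0,8.2,70],[137,459,40,0,0,8.2,75],[137,459,60,0,0,8.2,75],[137,459,60,0,0,8.2,75]]])

```text
time: 31.8
ee_pos: [0.4295, 0.3454, 0.1135]
ee_rot: [-1.929, -2.477, 0.013]
contact_force: [-0.5, -0.6, -0.5]
width: 0.0751
grasp_force: 0.0
```

send_rows(targets=[[[0,0,0,0,0,0,75],[0,0,0,0,0,0,75],[0,0,0,0,0,0,75]]])

```text
time: 32.1
ee_pos: [0.4354, 0.3403, 0.12]
ee_rot: [1.943, 2.468, 0.001]
contact_force: [-0.1, 0.2, 0.4]
width: 0.075
grasp_force: 0.0
```

```bash
python3 - <<'E'
from h import *
s=state(); print(np.round(s["q"],2),s["ee_pos"])
rel(s,[(433.5,342.3,18,13.5)])
E
```

```text
[-1.03  0.43  0.32  1.97 -0.19  0.77 -0.37] [0.43544697 0.34031085 0.12002003]
[  2.4  -1.5 102. ] [0.01 0.   0.01]
```

send_rows(targets=[[[2,-1,40,0,0,0,75],[2,-1,75,0,0,0,75],[2,-1,95,0,0,0,75],[2,-1,102,0,0,0,75],[2,-1,102,0,0,0,75],[2,-1,102,0,0,0,34],[2,-1,102,0,0,0,34],[2,-1,102,0,0,0,34],[2,-1,102,0,0,0,34],[2,-1,102,0,0,0,34],[2,-1,102,0,0,0,34]]])

```text
time: 33.2
ee_pos: [0.4341, 0.3443, 0.0189]
ee_rot: [1.94, 2.47, 0.005]
contact_force: [1.1, -0.7, 7.3]
width: 0.0437
grasp_force: 61.9
```

```bash
python3 - <<'E'
from h import *
s=state(); print(s["ee_pos"],s["width"],s["contact_force"])
p=s["ee_pos"]
for n in ("top","side"):
    d=get_image(n); img=d["img"]; hsv=cv2.cvtColor(img,cv2.COLOR_BGR2HSV); W=cloud(d)
    y=(hsv[...,0]>18)&(hsv[...,0]<36)&(hsv[...,1]>110)
    for P,l in comps(d,-.01,.2,y,6): print(n,"yel",len(P),desc(P),(P.mean(0)*1e3).round(1))
g=bw(101.5,-70); print(g)
rel(s,[(*g,130,-10.6),(*g,36,-10.6)])
E
```

```text
[0.43413514 0.34431501 0.01890269] 0.04373899368503347 [ 1.13133342 -0.69487556  7.34505374]
top yel 78 c=(621.1,-60.7) L=60 W=15 ang=-11.5 zmax=25 [620.5 -60.5  19.4]
side yel 48 c=(621.5,-60.9) L=55 W=10 ang=-7.4 zmax=28 [623.3 -61.6  24.6]
[644.67653653  67.7913434 ]
[-318.4  139.3 -111.2] [ 0.02 -0.01  3.04]
[-318.5  139.1  -17.2] [ 0.02 -0.01  3.04]
```

send_rows(targets=[[[0,0,-40,0,0,0,34],[0,0,-80,0,0,0,34],[0,0,-100,0,0,0,34],[-318,139,-100,0,0,3.05,34],[-318,139,-100,0,0,3.05,34],[-318,139,-100,0,0,3.05,34],[-318,139,-100,0,0,3.05,34],[-318,139,-100,0,0,3.05,34],[-318,139,-100,0,0,3.05,34],[-318,139,-100,0,0,3.05,34],[-318,139,-100,0,0,3.05,34],[-318,139,-100,0,0,3.05,34]]])

```text
time: 34.5
ee_pos: [0.6431, 0.0656, 0.1169]
ee_rot: [-2.422, -2.001, 0.002]
contact_force: [-1.5, 1.5, -5.1]
width: 0.0433
grasp_force: 64.3
```

send_rows(targets=[[[0,0,20,0,0,0,34],[0,0,30,0,0,0,34],[0,0,30,0,0,0,34],[0,0,30,0,0,0,34]]])

```text
time: 34.9
ee_pos: [0.6429, 0.0686, 0.0872]
ee_rot: [-2.417, -2.006, 0.001]
contact_force: [-0.7, 0.3, -4.7]
width: 0.0437
grasp_force: 64.3
```

```bash
python3 - <<'E'
from h import *
s=state(); print(s["ee_pos"],s["width"],s["contact_force"])
g=bw(101.5,-70);rel(s,[(*g,36,-10.6)])
e=np.array([np.cos(ya),np.sin(ya)]); f=np.array([-e[1],e[0]])
bc=lambda P:(P[:,:2]*1e3-B)@np.column_stack([e,f])
print("tcp board",bc(np.array([s["ee_pos"]])))
for n in ("top","side"):
    d=get_image(n); img=d["img"]; hsv=cv2.cvtColor(img,cv2.COLOR_BGR2HSV); W=cloud(d)
    y=(hsv[...,0]>18)&(hsv[...,0]<36)&(hsv[...,1]>100)
    for P,l in comps(d,.04,.2,y,6): q=bc(P); print(n,"yel",len(P),np.percentile(q,[3,97],axis=0).round(1),(P[:,2]*1e3).min().round(),(P[:,2]*1e3).max().round())
    k=(img.max(-1)<60)
    for P,l in comps(d,.06,.14,k,40):
        q=bc(P)
        if len(P)<1500 and abs(q[:,0].mean()-100)<80: print(n,"black",len(P),np.percentile(q,[3,97],axis=0).round(1),(P[:,2]*1e3).min().round())
    if n=="side": cv2.imwrite("pics/s4.png",cv2.resize(img[80:200,200:360],(800,600)))
E
```

```text
[0.6428712  0.06857675 0.08723592] 0.04366412936033818 [-0.73027828  0.32571177 -4.73933353]
[-0.4  2.  51.2] [-0.01  0.   -0.  ]
tcp board [[101.93991193 -68.08099612]]
top black 164 [[ 58.7 -81.6]
 [ 90.4 -39.1]] 71.0
side black 482 [[  58.1 -100. ]
 [ 119.   -38.2]] 71.0
```

View pics/s4.png

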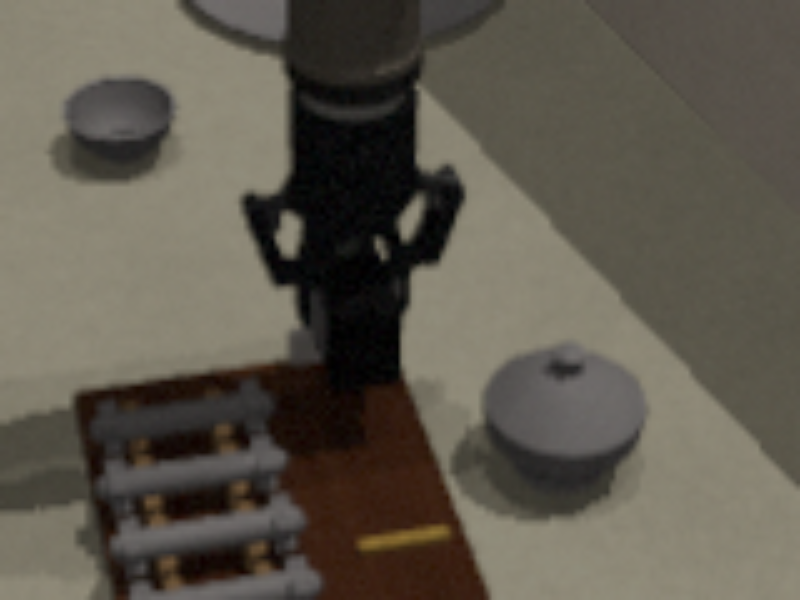

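send_rows(targets=[[[0,2,15,0,0,0,34],[0,2,27,0,0,0,34],[0,2,33,0,0,0,34],[0,2,37,0,0,0,34],[0,2,41,0,0,0,34],[0,2,44,0,0,0,34],[0,2,44,0,0,0,34],[0,2,44,0,0,0,34]]])

```text
time: 35.8
ee_pos: [0.6455, 0.0673, 0.0435]
ee_rot: [2.418, 2.005, 0.0]
contact_force: [0.2, -0.5, -4.6]
width: 0.0431
grasp_force: 64.4
```

```bash
python3 - <<'E'
from h import *
s=state(); print(s["ee_pos"])
e=np.array([np.cos(ya),np.sin(ya)]); f=np.array([-e[1],e[0]])
bc=lambda P:(P[:,:2]*1e3-B)@np.column_stack([e,f]); print(bc(np.array([s["ee_pos"]])))
rel(s,[(*bw(60,-70),44,-10.6),(*bw(-90,-70),49,-10.6),(*bw(-90,-70),37,-10.6)])
E
```

```text
[0.64554329 0.06726127 0.0434834 ]
[[101.13841066 -70.94947032]]
[-41.1  -0.9  -0.5] [ 0.   -0.   -0.01]
[-191.1   -0.7   -5.5] [ 0.   -0.   -0.01]
[-191.1   -0.7    6.5] [ 0.   -0.   -0.01]
```

send_rows(targets=[[[-6,0,0,0,0,0,34],[-12,0,0,0,0,0,34],[-20,0,0,0,0,0,34],[-30,0,0,0,0,0,34],[-40,0,0,0,0,0,34],[-40,0,0,0,0,0,34],[-40,0,0,0,0,0,34],[-40,0,0,0,0,0,34]]])

```text
time: 36.6
ee_pos: [0.6384, 0.0285, 0.0434]
ee_rot: [2.418, 2.005, 0.001]
contact_force: [0.1, 1.7, -4.6]
width: 0.0434
grasp_force: 64.3
```

```bash
python3 - <<'E'
from h import *
for i in range(4): s=state(); print(np.round(s["contact_force"],2)); get_image("top")
e=np.array([np.cos(ya),np.sin(ya)]); f=np.array([-e[1],e[0]])
bc=lambda P:(P[:,:2]*1e3-B)@np.column_stack([e,f])
print(s["ee_pos"],bc(np.array([s["ee_pos"]])))
for n in ("top","side"):
    d=get_image(n); img=d["img"]; hsv=cv2.cvtColor(img,cv2.COLOR_BGR2HSV)
    y=(hsv[...,0]>18)&(hsv[...,0]<36)&(hsv[...,1]>90)
    for P,l in comps(d,.03,.2,y,3): q=bc(P); print(n,"yel",len(P),q.mean(0).round(1),np.percentile(q,[3,97],axis=0).round(1),(P[:,2]*1e3).min().round(),(P[:,2]*1e3).max().round())
E
```

```text
[ 0.14  1.65 -4.64]
[ 1.05  0.87 -4.77]
[ 1.    1.52 -3.98]
[ 0.87  0.61 -4.99]
[0.63837712 0.02858575 0.04336488] [[ 61.8046483  -71.02000159]]
side yel 3 [  48.6 -131.4] [[  48.1 -134.4]
 [  49.  -128.5]] 141.0 144.0
```

send_rows(targets=[[[0,0,-2,0,0,0,34],[0,0,-5,0,0,0,34],[-15,-1,-5,0,0,0,34],[-30,-1,-5,0,0,0,34],[-45,-1,-5,0,0,0,34],[-60,-1,-5,0,0,0,34],[-80,-1,-5,0,0,0,34],[-80,-1,-5,0,0,0,34],[-80,-1,-5,0,0,0,34]]])

```text
time: 37.8
ee_pos: [0.6221, -0.0513, 0.0483]
ee_rot: [2.42, 2.003, 0.0]
contact_force: [0.1, 2.7, -4.8]
width: 0.043
grasp_force: 64.3
```

```bash
python3 - <<'E'
from h import *
s=state()
e=np.array([np.cos(ya),np.sin(ya)]); f=np.array([-e[1],e[0]])
bc=lambda P:(P[:,:2]*1e3-B)@np.column_stack([e,f])
print(s["ee_pos"],s["contact_force"],bc(np.array([s["ee_pos"]])))
d=get_image("side");a=cv2.resize(d["img"][100:230,200:330],(400,400))
d=get_image("top");c=cv2.resize(d["img"][140:220,190:270],(400,400))
cv2.imwrite("pics/s5.png",np.hstack([a,c]))
rel(s,[(*bw(-90,-70),49,-10.6)])
E
```

```text
[ 0.62205686 -0.0512891   0.0483089 ] [ 0.09189389  2.70027915 -4.76070474] [[-19.70929641 -69.67132394]]
[-70.3   0.6  -0.7] [ 0.   -0.   -0.02]
```

View pics/s5.png

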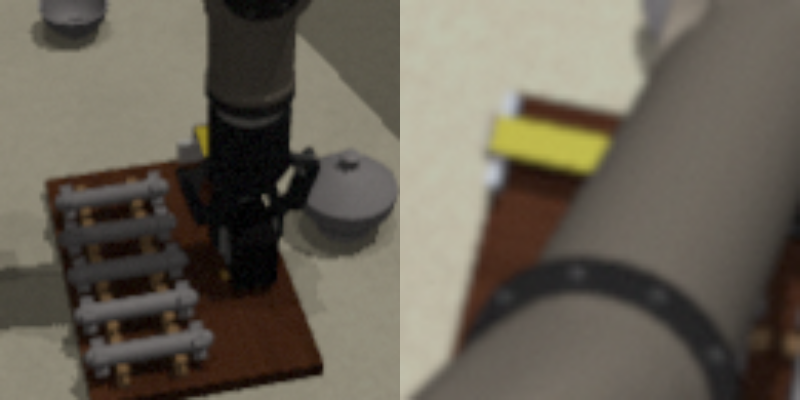

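The blade is drawn out and hooked over the lip, at (500,140) in the right crop.

send_rows(targets=[[[-18,0,0,0,0,0,34],[-36,0,0,0,0,0,34],[-54,0,0,0,0,0,34],[-72,0,0,0,0,0,34],[-72,0,0,0,0,0,34],[-72,0,4,0,0,0,34],[-72,0,8,0,0,0,34],[-72,0,10,0,0,0,34],[-72,0,11,0,0,0,34],[-72,0,12,0,0,0,34],[-72,0,12,0,0,0,34],[-72,0,12,0,0,0,34]]])

```text
time: 39.1
ee_pos: [0.6089, -0.12, 0.037]
ee_rot: [-2.416, -2.006, -0.001]
contact_force: [-2.9, 5.2, 4.0]
width: 0.0434
grasp_force: 65.3
```

```bash
python3 - <<'E'
from h import *
s=state()
e=np.array([np.cos(ya),np.sin(ya)]); f=np.array([-e[1],e[0]])
bc=lambda P:(P[:,:2]*1e3-B)@np.column_stack([e,f])
print(s["ee_pos"],s["contact_force"],bc(np.array([s["ee_pos"]])))
d=get_image("side");a=cv2.resize(d["img"][120:240,220:340],(600,600));cv2.imwrite("pics/s6.png",a)
W=cloud(d); q=bc(W.reshape(-1,3)).reshape(384,512,2)
m=(d["img"].max(-1)<60)&(abs(q[...,1]+70)<30)&(q[...,0]<-40)&(W[...,2]>.024)&(W[...,2]<.07)
print(m.sum(),np.percentile(q[m],[2,98],axis=0))
E
```

```text
[ 0.60891104 -0.11999197  0.03695999] [-2.88892838  5.16415404  4.02249238] [[-89.6579658  -69.38782143]]
222 [[-469.96130306  -90.01389165]
 [ -94.39623382  -41.44253042]]
```

View pics/s6.png

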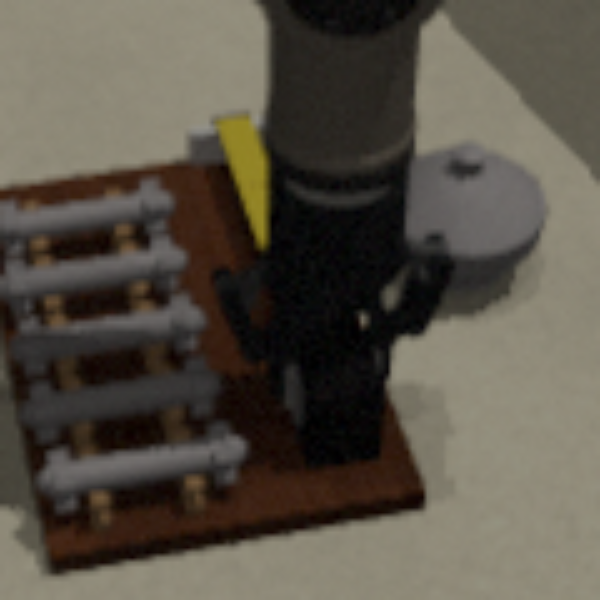

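send_rows(targets=[[[3,0,0,0,0,0,34],[6,0,0,0,0,0,34],[9,0,0,0,0,0,34],[11,0,0,0,0,0,34],[12,0,0,0,0,0,34],[13,0,0,0,0,0,34],[13,0,0,0,0,0,34]]])

```text
time: 39.85
ee_pos: [0.6119, -0.1096, 0.037]
ee_rot: [2.417, 2.003, 0.0]
contact_force: [-1.4, -2.1, 6.4]
width: 0.0436
grasp_force: 65.5
```

send_rows(targets=[[[1,0,0,0,0,0,34],[2,0,0,0,0,0,34],[3,0,0,0,0,0,34],[3,0,0,0,0,0,34]]])

```text
time: 40.25
ee_pos: [0.6124, -0.1068, 0.037]
ee_rot: [2.417, 2.003, 0.0]
contact_force: [-2.3, -2.2, 7.1]
width: 0.0432
grasp_force: 65.5
```

send_rows(targets=[[[1,0,0,0,0,0,34],[2,0,0,0,0,0,34],[3,0,0,0,0,0,34],[4,0,0,0,0,0,34],[4,0,0,0,0,0,34]]])

```text
time: 40.75
ee_pos: [0.6124, -0.1064, 0.0371]
ee_rot: [2.418, 1.998, -0.004]
contact_force: [-2.8, -9.7, 5.4]
width: 0.0433
grasp_force: 65.5
```

send_rows(targets=[[[-3,0,-1,0,0,0,34],[-3,0,-1,0,0,0,34],[-3,0,-1,0,0,0,60],[-3,0,-1,0,0,0,60],[-3,0,-1,0,0,0,60],[-3,0,-1,0,0,0,60],[-3,0,-30,0,0,0,60],[-3,0,-70,0,0,0,60],[-3,0,-110,0,0,0,60],[-3,0,-140,0,0,0,0],[-3,0,-140,0,0,0,0],[-3,0,-140,0,0,0,0]]])

```text
time: 41.95
ee_pos: [0.6122, -0.1041, 0.1767]
ee_rot: [2.418, 2.005, 0.002]
contact_force: [0.6, 0.4, -1.2]
width: 0.0168
grasp_force: 0.0
```

```bash
python3 - <<'E'
from h import *
s=state()
e=np.array([np.cos(ya),np.sin(ya)]); f=np.array([-e[1],e[0]])
bc=lambda P:(P[:,:2]*1e3-B)@np.column_stack([e,f])
print(s["ee_pos"],s["contact_force"],s["width"],bc(np.array([s["ee_pos"]])))
for n in("side","top"):
    d=get_image(n)
    W=cloud(d); q=bc(W.reshape(-1,3)).reshape(384,512,2)
    for lo,hi in((.07,.084),(.086,.1)):
        m=(abs(q[...,1]+70)<40)&(q[...,0]<0)&(q[...,0]>-160)&(W[...,2]>lo)&(W[...,2]<hi)
        print(n,lo,m.sum(),(np.percentile(q[m],[2,98],axis=0).round(1),q[m].mean(0).round(1)) if m.sum() else '')
    if n=="side": cv2.imwrite("pics/s7.png",cv2.resize(d["img"][120:240,220:340],(600,600)))
rel(s,[(*bw(-50,-70),100,-10.6),(*bw(-50,-70),87,-10.6)])
E
```

```text
[ 0.61218577 -0.10410257  0.17672378] [ 0.56165653  0.36676284 -1.24614359] 0.016765833633964 [[-73.43732082 -69.68379852]]
side 0.07 310 (array([[-117.6,  -91. ],
       [ -35.9,  -48.2]]), array([-83.8, -68.5]))
side 0.086 39 (array([[-107.1,  -80.1],
       [ -40.4,  -60.6]]), array([-53.2, -70.2]))
top 0.07 0 
top 0.086 0 
[23.4  0.2 76.7] [ 0.01 -0.01 -0.01]
[23.4  0.2 89.7] [ 0.01 -0.01 -0.01]
```

View pics/s7.png

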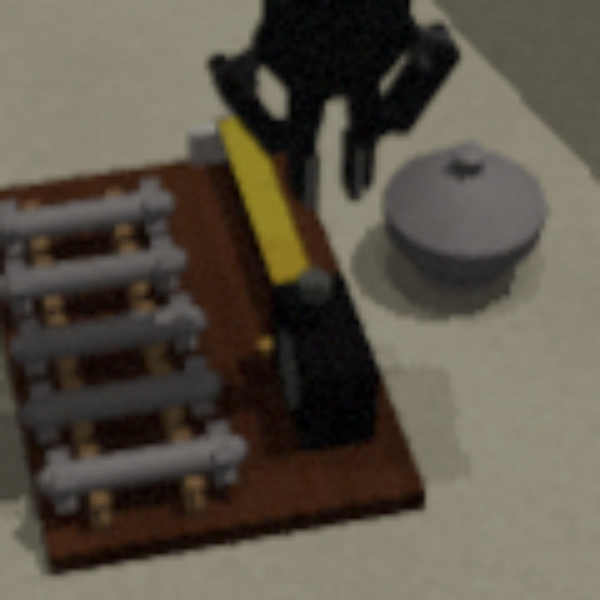

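The case stands behind the stop (gold at (265,343)) with the blade hooked on the lip. The button is at (312,287).

send_rows(targets=[[[23,0,0,0,0,0,0],[23,0,40,0,0,0,0],[23,0,70,0,0,0,0],[23,0,78,0,0,0,0],[23,0,82,0,0,0,0],[23,0,84,0,0,0,0],[23,0,86,0,0,0,0],[23,0,87,0,0,0,0],[23,0,88,0,0,0,0],[23,0,89,0,0,0,0],[23,0,90,0,0,0,0],[23,0,90,0,0,0,0]]])

```text
time: 43.25
ee_pos: [0.6168, -0.0825, 0.0869]
ee_rot: [2.418, 2.004, 0.001]
contact_force: [-0.2, -1.3, 5.5]
width: -0.0004
grasp_force: 2.6
```

send_rows(targets=[[[0,0,1,0,0,0,0],[0,0,2,0,0,0,0],[0,0,2,0,0,0,0]]])

```text
time: 43.55
ee_pos: [0.617, -0.0826, 0.086]
ee_rot: [2.418, 2.004, 0.002]
contact_force: [-3.1, -0.9, 13.6]
width: 0.0004
grasp_force: 6.9
```

send_rows(targets=[[[0,0,1,0,0,0,0],[0,0,1,0,0,0,0],[0,0,-10,0,0,0,0],[0,0,-50,0,0,0,0],[0,0,-100,0,0,0,0],[0,0,-140,0,0,0,0],[-160,0,-140,0,0,0,0],[-160,0,-140,0,0,0,0],[-160,0,-140,0,0,0,0],[-160,0,-140,0,0,0,0],[-160,0,-140,0,0,0,0],[-160,0,-140,0,0,0,0]]])

```text
time: 44.75
ee_pos: [0.5871, -0.2373, 0.2239]
ee_rot: [-2.416, -2.006, -0.001]
contact_force: [0.1, 1.6, -0.1]
width: 0.0001
grasp_force: 0.0
```

```bash
python3 - <<'E'
from h import *
s=state(); print(s["ee_pos"],s["contact_force"])
e=np.array([np.cos(ya),np.sin(ya)]); f=np.array([-e[1],e[0]])
bc=lambda P:(P[:,:2]*1e3-B)@np.column_stack([e,f])
for n in("side","top"):
    d=get_image(n); W=cloud(d); q=bc(W.reshape(-1,3)).reshape(384,512,2)
    m=(abs(q[...,1]+70)<6)&(abs(q[...,0]+51)<7)&(W[...,2]>.05)&(W[...,2]<.12); print(n,"button z",np.percentile(W[m][:,2],[20,50,80])*1e3 if m.any() else '')
    m=(abs(q[...,1]+70)<12)&(abs(q[...,0]+95)<18)&(W[...,2]>.06)&(W[...,2]<.12); print(n,"case z",np.median(W[m][:,2])*1e3 if m.any() else '')
    for gx in (-128,-74,-20,34,88):
        m=(abs(q[...,0]-gx)<3)&(abs(q[...,1]-50)<14)&(W[...,2]<.1); print(gx,np.percentile(W[m][:,2]*1e3,[50,80]).round(1) if m.any() else '',end=' ')
    print()
    for P,l in comps(d,.01,.12):
        for nm,c in(("dish",(612,437)),("bowl",(748,-21)),("tin",(344,-274))):
            if np.hypot(*(P[:,:2].mean(0)*1e3-c))<30: print(nm,desc(P))
d=get_image("side"); cv2.imwrite("pics/s8.png",cv2.resize(d["img"][90:250,200:400],(750,600)))
E
```

```text
[ 0.58706272 -0.23731974  0.22385223] [ 0.11370573  1.58429966 -0.13502705]
side button z [84.75521895 86.04738869 88.85508214]
side case z 82.07017477660011
-128 [51.8 55.8] -74 [50.8 55.3] -20 [23.5 55.9] 34 [36.6 54.7] 88 [54.3 55.7] 
dish c=(611.5,437.9) L=91 W=86 ang=-89.5 zmax=41
tin c=(344.1,-273.7) L=72 W=69 ang=69.6 zmax=39
top button z [83.96459027 85.52110746 86.75934941]
top case z 78.64912251812083
-128  -74 [52.9 55. ] -20 [52.2 53.5] 34 [54.2 55.6] 88 [53.9 55.5] 
bowl c=(750.5,-20.3) L=100 W=99 ang=1.9 zmax=83
dish c=(611.6,437.5) L=88 W=87 ang=35.8 zmax=40
tin c=(342.7,-279.2) L=70 W=64 ang=-6.9 zmax=39
```

View pics/s8.png

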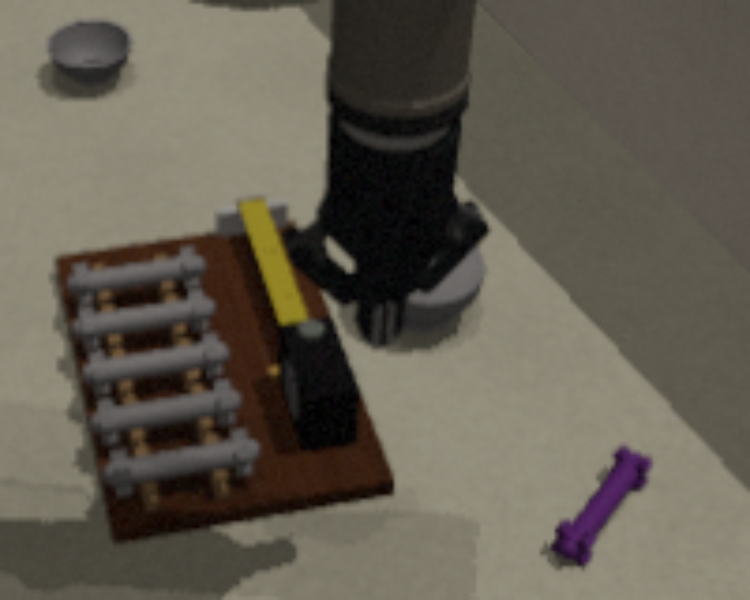

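```bash
python3 -c "
from workcell import *
print(finish_job())"
```

```text
the job is handed in; nothing more can be done
None
```

The job is handed in at about 45 s on the robot's clock: all five rests lie in the cradle, and the tape is hooked on the lip, stands against the stop and is locked. The dish, sugar bowl and tin did not measurably move, and no verdict was returned.

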